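# Clamp a filter cassette in the wing-nut press

## Task

Slide the white filter cassette, which has a blue grip, fully home against the back stop of the small press and let go of it; then tighten the brass wing nut (clockwise; there is room only for short turns) until the foot holds the cassette firmly: stop at about 0.22 N m of turning moment, against 0.13 N m running free, and never crush the cassette by overtightening. Do not bang against the two steel posts beside the nut, and leave the things standing around where they are.

Things in the scene. Friction and masses are not known exactly. Their poses are not given: they have to be found in the camera images.
- press: Small filter press fixed to the table. Origin under its base, on the wing nut's vertical axis; x points to its back (the way the cassette slides in), y left, z up. Grey base plate 130x120x12 mm, x -85 to +45 mm, top at z 12 mm. The cassette is home when its front edge meets the back stop: its origin is then on the press's axis within 1 mm.
- back_stop (a point): Centre of the aluminium stop's front face, 24.5 mm behind the nut's axis, 19 mm above the press's underside (stop top 25 mm). Axes as the press.
- rail_mouth (a point): On the base's top, midway between the flared front ends of two low rails, 34 mm before the nut's axis. Rails: inner faces 26.2 mm either side of the middle (4.4 mm play in all for the cassette), tops 21 mm above the press's underside; at the mouth 33 mm either side. Axes as the press.
- guide_posts: Two upright steel posts, 12 mm thick, at x 0, y +-36 mm in the press frame, from the base up to z 112 mm, one each side of the wing nut. Fingers clear them while the line through both fingers is within about 0.8 rad of the press's x axis; across it there is room only for nearly shut fingers. Origin and axes as the press.
- bridge: Blue crossbar 26 (x) x 94 (y) x 16 mm, z 58 to 74 mm, with what it carries: wing nut above; below it a plunger with a sprung foot 28 mm wide, which the nut lowers 2.5 mm a radian. The foot starts 1.7 to 7.5 mm above the cassette's height; the nut's angle does not tell which, as the foot's setting on the plunger varies. Origin and axes as the press.
- nut_seat (a point): On the nut's axis, on the bridge's top. Moment to turn the nut: 0.13 N m running free, plus 0.0025 N m per newton once the foot bears on the cassette (0.1 N m a radian). Proper: 38 N, 0.22 N m while turning, 0.9 rad past first contact; 0.28 N m crushes. It stays where left. Held still, friction hides up to 0.13 N m either way (eased back a hair: clamping part minus 0.13).
- wings (a point): Middle of the brass wing nut, on its axis, 110 mm above the press's underside; x lies along the wings, z up; turns with the nut. Two upright flat wings 8 mm thick, 44 mm tip to tip with flat ends, from 21 mm below to 13 mm above this point; round hub up to 23 mm wide, top 20 mm below it. Grip across the 8 mm or tip to tip. Clockwise from above tightens, 1.6 to 4 rad in all.
- cassette: Loose white filter cassette, 0.12 kg: square body 48x48x14 mm with a blue ring on top, and a tongue 16 mm wide towards its -x. Origin under the middle of the square; x points from tongue to body (to the back stop), z up. It starts flat on the press's base, 45 to 58 mm short of home, roughly in line, the tongue reaching out towards the robot.
- cassette_grip (a point): Middle of the blue ribbed grip at the end of the cassette's tongue, 24 (x) x 16 (y) x 24 mm tall; 88 mm from the cassette's origin, 16 mm above the cassette's underside. Axes as the cassette.
- petri_dish: Bystander: clear petri dish, 59 mm across, 15 mm high. Origin under its centre.
- dropper: Bystander: amber dropper bottle, 33x34x102 mm. Origin under its centre.
- beaker: Bystander: glass beaker, 73x77x94 mm. Origin under its centre.
- lab_timer: Bystander: white lab timer, 64x64x19 mm. Origin under its centre.
- vial: Bystander: brown vial with black cap, 23 mm across, 57 mm high. Origin under its centre.

How it is judged:
On the way, in this order (a step that is already met when the one before it is completed fails the run):
1. the cassette is fully home against the back stop, not yet clamped and let go of (x of cassette in the frame of press between -0.003 and 0.003 m and y of cassette in the frame of press between -0.004 and 0.004 m and z of cassette in the frame of press below 0.015 m and angle between the x axis of cassette and the x axis of press, either way round below 0.08 rad and contact force between cassette and bridge below 2 N and contact force between the fingers and cassette below 0.2 N), for 0.2 s.
2. the foot clamps the cassette with 25 to 48 N (contact force between cassette and bridge between 25 and 48 N), for 0.2 s.
At the end, for the whole second after the job is handed in: The cassette is home (its origin within 3 mm of the nut's axis along the press, within 4 mm across, flat on the base, aligned within 0.08 rad), at rest, and the foot holds it with 25 to 48 N (all of step 2 and x of cassette in the frame of press between -0.003 and 0.003 m and y of cassette in the frame of press between -0.004 and 0.004 m and z of cassette in the frame of press below 0.015 m and angle between the x axis of cassette and the x axis of press, either way round below 0.08 rad and linear speed of cassette below 0.02 m/s); the robot touches nothing.
It fails at once if the cassette is crushed: the foot presses it with more than 60 N (contact force between cassette and bridge above 60 N).
It fails at once if something bangs against a guide post with more than 20 N (contact force between anything else and guide_posts above 20 N).
It fails at once if a thing standing around is moved more than 25 mm (distance of any of petri_dish, dropper, beaker, lab_timer, vial from where it was at the start of the episode above 0.025 m).
It also fails if it takes over 72 s, if anything falls off the work surface, if the arm or the gripper's body presses on something with over 40 N, if the wrist force passes 120 N, or if a joint passes its speed limit or range.

## Robot

A 7-joint arm with a two-finger parallel gripper is mounted at the origin on the work surface; the furniture and walls round the work are solid. World frame = base frame: x ahead of the robot, y to its left, z up, the work surface at z = 0. Lengths are in m, angles in rad, forces in N, time in s.
With the tool pointing down it reaches from about 0.425 to 0.925 m from the base axis. Payload 6.8 kg.
Tool frame: the origin (TCP) lies at the very end of the fingers, on their centre line; the grasp point (between the pads) lies 19 mm behind it; z points along the fingers, y is the line along which they close (so a half turn about z gives the same grasp; the last joint's range is limited). The gripper opens to 85 mm and grips with 20 to 120 N. Pads are 22 mm wide; open, the fingers measure 114 mm over their backs; the gripper's body (76 mm by 85 mm) begins 54 mm behind the grasp point. The pads swing forward as they close: fully open they stand 13 mm farther back than shut.
Start: joints at [1.121, 0.477, 0.022, 1.555, -0.011, 1.109, -0.083], TCP at [0.226, -0.636, 0.231] pointing down, gripper open.
Joint ranges: [-2.96, 2.96], [-0.34, 2.1], [-1.41, 1.46], [0.24, 2.44], [-1.37, 4.51], [0.17, 1.92], [-2.96, 2.96]. Speed limits (rad/s): [2.39, 2.39, 3.14, 3.14, 3.14, 3.14, 3.14].

## Interface

Orientations are given as a unit quaternion [w, x, y, z].
In Python, from station import bot gives the robot as it stands.
- The arm moves only by the tool apply_moves, never from a script. Its argument "deltas" is a list of rows, each a list of 3 entries, a list of its own where there are three numbers: the closure, from 0 (fully open) to 1 (shut), then the shift along the tool's x, y, z in units of 0.2 m (1.0 is 0.2 m), then the turn about the tool's z in units of 2 pi rad (1.0 is 2 pi rad). A call has 1 to 12 rows; each row is the pose to reach, as a shift and turn from the pose commanded when the call began, along the tool's axes at that moment, turning the shorter way round; what a row does not reach only later rows make up. A row lasts 1/10 s, in which the tool goes at most 50 mm and 8.59 degrees, less where a joint would pass 70% of its speed; a pose out of reach is approached as far as the arm can. A call with a number of a shift or a turn outside -1 to 1 is refused whole. A call with a gripper value outside its range is refused whole. The fingers move at their own pace and stop on an object; "squeeze" is the grip in N (left out, the last holds). Time passes only in rows, so rows that repeat a pose let the fingers close. It gives the time, the measured TCP pose, the force, the opening and the grip force at its end, in the units of the state.
- bot.get_obs(): the state, without advancing time (a new reading comes with each control period).
- bot.read_camera(name): name is "scene" or "top" or "wrist"; returns a dict with "color" (420x560x3 uint8, red, green, blue), "intrinsics" (3x3 intrinsics, pixels), "k1" (the pictures are not rectified: a ray, as slopes to the right and down, at radius r is drawn at 1 + k1 r^2 times it, then the intrinsics apply), "pose" (4x4, takes a point from camera to world coordinates); the wrist camera has in their place "hand_eye" (4x4, takes a point from camera to tool coordinates, whose origin is the TCP and whose axes are the flange's). Camera axes: x right, y down, z forward; pixel columns grow to the right and rows downward; lengths in m; the calibration is good to about 2 mm. A picture is of the moment at which its call begins: read the wrist's pose just before it. There is no depth.
- bot.hand_in(): hands the job in; it is judged then, once.
Trained networks look in a picture, given as the dict that the camera call returned (one of the last four; its "shot" number tells which), for a name from the list of things; names that differ only in an ending like _2 or _b are one class to them, and where a whole thing is asked for, a point or a joint stands for the part that bears it (a point fixed in the world has none). Each returns a list of dicts, best first, with "confidence" (0 to 1); they miss things now and then, are a little off and sometimes report something else, mostly with a low value. They report only what shows in the picture. A call takes as long as a camera call.
- bot.look_for(picture, target): "point" ([x, y, z] in m, in world coordinates, good to about 4 mm: the middle of the surface that is visible of it).
The state is a dict: "t": time; "q": joint angles; "joint_vel": joint speeds; "joint_torque": joint torques, N m; "eef_pos": TCP position; "tool_rot": TCP orientation; "contact_force": force on the tool from outside, world axes, zero at the start; "torque": the same for the moment, N m; "gripper_width": opening from 0.0 (shut) to 1.0 (fully open); "grasp_force": force on a finger pad.
Only numpy, scipy, OpenCV 4.12 (cv2) and the standard library are available. Lean on these libraries where they do the work, as an engineer would, in place of code of your own. Each camera call takes 0.05 s, during which the arm holds its last target. There are 200 camera calls.

## Working session

There is one attempt and no reset: what is moved stays moved. The work goes in short steps, Python scripts to look and compute and a tool call to move; the robot and the scene stay as the last step left them, time stands still between calls to the robot, and variables do not carry over. Pictures are saved under pics/ and viewed, at most 10 in all, crops included, and the job is handed in when it is done.

Besides the shell and the picture viewer there is one more tool, called after ">>>" as name(argument=value, ...) on one line, values as JSON. apply_moves: Moves the arm, as the interface text tells. Its arguments: {"type":"object","properties":{"deltas":{"type":"array","items":{"type":"array"}},"squeeze":{"type":"number"}},"required":["deltas"]}

```bash
ls; mkdir -p pics; cat > h.py <<'E'
import numpy as np, cv2
from station import bot
from scipy.spatial.transform import Rotation as R
def rot(q): return R.from_quat([q[1],q[2],q[3],q[0]])
def save(p,name): cv2.imwrite('pics/'+name,p['color'][:,:,::-1])
E
python3 - <<'E'
from h import *
np.set_printoptions(precision=4,suppress=True)
o=bot.get_obs(); print({k:np.round(v,4) for k,v in o.items()}); print(rot(o['tool_rot']).as_matrix())
for c in ['scene','top']:
    p=bot.read_camera(c); save(p,c+'0.png')
    for n in ['press','back_stop','rail_mouth','guide_posts','bridge','wings','cassette','cassette_grip','petri_dish','dropper','beaker','lab_timer','vial']:
        r=bot.look_for(p,n)
        print(c,n,[(np.round(d['point'],4).tolist(),round(d['confidence'],2)) for d in r[:2]])
    print(p['intrinsics'],p['k1'],p['pose'])
E
```

```text
pics
{'t': np.float64(0.0), 'q': array([ 1.1209,  0.4778,  0.0223,  1.5564, -0.0115,  1.1093, -0.0831]), 'joint_vel': array([-0.0001,  0.001 , -0.0001,  0.0008,  0.0018, -0.001 ,  0.0002]), 'joint_torque': array([  0.0002, -59.6455,   1.6078, -28.1193,   0.0122,   0.0094,
         0.    ]), 'eef_pos': array([ 0.226 , -0.6354,  0.2303]), 'tool_rot': array([-0.0009,  0.9854,  0.1701, -0.0002]), 'contact_force': array([-0.6823, -1.0503, -0.8407]), 'torque': array([0.0326, 0.0358, 0.0287]), 'grasp_force': np.float64(0.0), 'gripper_width': np.float64(0.9997)}
[[ 0.9421  0.3352 -0.0007]
 [ 0.3352 -0.9421  0.0016]
 [-0.0001 -0.0018 -1.    ]]
scene press [([0.5846, 0.0078, 0.0109], 0.69)]
scene back_stop [([0.5855, 0.0058, 0.0099], 0.89)]
scene rail_mouth [([0.5909, 0.0086, 0.0075], 0.72), ([0.4566, 0.2502, 0.039], 0.68)]
scene guide_posts [([0.5942, 0.0298, 0.0513], 0.63), ([0.5867, 0.0099, 0.0106], 0.44)]
scene bridge [([0.5951, 0.0001, 0.0741], 0.84)]
scene wings [([0.5914, 0.0025, 0.1017], 0.72), ([0.6583, -0.1891, 0.0624], 0.67)]
scene cassette [([0.5249, 0.0048, 0.0286], 0.97), ([0.455
[... 1133 characters left out ...]
01, 0.0264], 0.82), ([0.5911, 0.0019, 0.0766], 0.29)]
top cassette_grip [([0.5339, 0.0032, 0.028], 0.71), ([0.5895, -0.0034, 0.0128], 0.41)]
top petri_dish [([0.383, 0.2282, 0.0139], 0.74), ([0.4569, -0.2603, 0.0137], 0.27)]
top dropper [([0.5706, -0.2502, 0.0606], 0.52)]
top beaker [([0.6715, -0.2012, 0.0321], 0.9), ([0.455, -0.2576, 0.0129], 0.25)]
top lab_timer [([0.4544, -0.2572, 0.0155], 0.84), ([0.5292, 0.0041, 0.027], 0.73)]
top vial []
[[507.225    0.     276.3699]
 [  0.     507.225  217.8332]
 [  0.       0.       1.    ]] -0.14588830116823578 [[ 0.0247 -0.9985  0.0487  0.4513]
 [-0.9996 -0.0253 -0.0101 -0.0068]
 [ 0.0113 -0.0484 -0.9988  1.3066]
 [ 0.      0.      0.      1.    ]]
```

```bash
python3 - <<'E'
from h import *
a=cv2.imread('pics/scene0.png');b=cv2.imread('pics/top0.png')
P=cv2.imread
def proj_center(p): pass
c=np.vstack([np.hstack([cv2.resize(a,(400,300)),cv2.resize(b,(400,300))]),
 np.hstack([cv2.resize(a[130:280,200:400],(400,300),interpolation=cv2.INTER_CUBIC),cv2.resize(b[90:240,180:380],(400,300),interpolation=cv2.INTER_CUBIC)])])
cv2.imwrite('pics/c0.png',c)
E
```

```text
(no output)
```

View pics/c0.png

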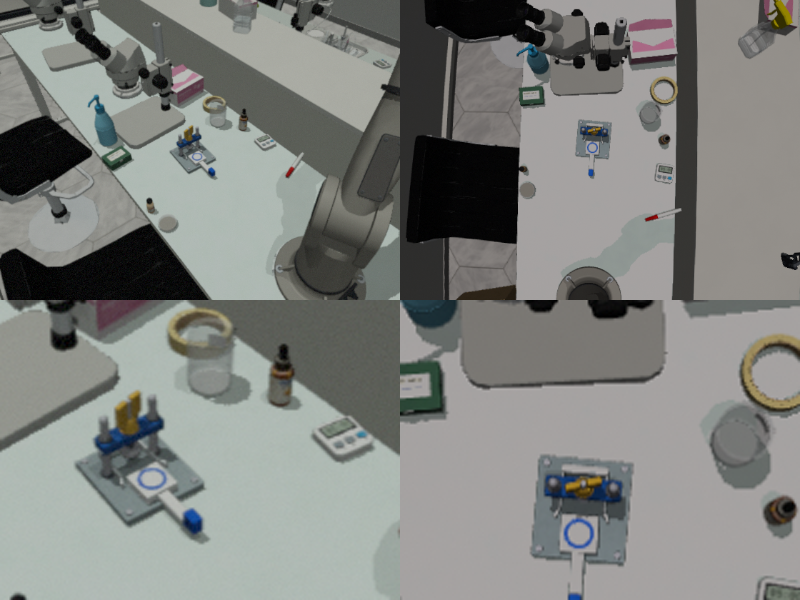

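>>> apply_moves(deltas=[[0,[0.1,-0.1,-0.15],0],[0,[0.25,-0.25,-0.35],0],[0,[0.4,-0.4,-0.5],0],[0,[0.55,-0.55,-0.6],0],[0,[0.7,-0.7,-0.6],0],[0,[0.85,-0.85,-0.6],0],[0,[0.98,-0.98,-0.6],0]])

```text
t: 2.1
eef_pos: [0.3463, -0.3833, 0.352]
tool_rot: [0.0, 0.985, 0.171, 0.0]
contact_force: [0.2, -1.1, -0.1]
gripper_width: 1.002
grasp_force: 0.0
```

>>> apply_moves(deltas=[[0,[0.15,-0.15,0],0],[0,[0.3,-0.3,0],0],[0,[0.45,-0.45,0],0],[0,[0.6,-0.6,0],0],[0,[0.75,-0.75,0],0],[0,[0.9,-0.9,0],0],[0,[0.98,-0.98,0],0]])

```text
t: 2.8
eef_pos: [0.4654, -0.1314, 0.3517]
tool_rot: [-0.0, 0.985, 0.172, 0.001]
contact_force: [-0.1, -0.5, 0.3]
gripper_width: 0.998
grasp_force: 0.0
```

>>> apply_moves(deltas=[[0,[0.15,-0.17,0],0.015],[0,[0.3,-0.34,0],0.03],[0,[0.45,-0.5,0],0.045],[0,[0.49,-0.54,0],0.054],[0,[0.49,-0.54,0],0.054]])

```text
t: 3.3
eef_pos: [0.5208, 0.0019, 0.3513]
tool_rot: [-0.0, 1.0, 0.003, 0.0]
contact_force: [0.2, -0.8, 0.3]
gripper_width: 1.0
grasp_force: 0.0
```

```bash
python3 - <<'E'
from h import *
np.set_printoptions(precision=4,suppress=True)
o=bot.get_obs(); print({k:np.round(v,4) for k,v in o.items()}); print(rot(o['tool_rot']).as_matrix())
p=bot.read_camera('wrist'); save(p,'w1.png')
print(p['intrinsics'],p['k1'],p['hand_eye'])
T=[]
for i in range(3):
    bot.read_camera('top'); o=bot.get_obs(); T.append(np.r_[o['torque'],o['contact_force'],o['joint_torque'][6]])
print(np.array(T))
E
```

```text
{'t': np.float64(3.3), 'q': array([ 0.285 ,  0.1572, -0.46  ,  1.735 ,  0.072 ,  1.2659, -1.7557]), 'joint_vel': array([ 0.0412, -0.0161,  0.0512,  0.0207,  0.01  ,  0.008 ,  0.088 ]), 'joint_torque': array([ -1.4155, -38.0742,  -2.7169, -30.3194,  -0.0915,  -0.0984,
        -0.925 ]), 'eef_pos': array([0.5208, 0.0019, 0.3513]), 'tool_rot': array([-0.0004,  1.    ,  0.0034,  0.0001]), 'contact_force': array([ 0.2174, -0.7676,  0.3144]), 'torque': array([-0.0958, -0.0235,  0.0386]), 'grasp_force': np.float64(0.0), 'gripper_width': np.float64(0.9998)}
[[ 1.      0.0067  0.0002]
 [ 0.0067 -1.      0.0009]
 [ 0.0002 -0.0009 -1.    ]]
[[359.2602   0.     278.3548]
 [  0.     359.2602 217.4433]
 [  0.       0.       1.    ]] -0.08928624886792037 [[-0.0013 -0.9449 -0.3273  0.0855]
 [ 1.     -0.0011 -0.0007  0.0005]
 [ 0.0003 -0.3273  0.9449 -0.143 ]
 [ 0.      0.      0.      1.    ]]
[[-0.0085  0.0601  0.0041  0.5081 -0.2623 -0.9149 -0.1028]
 [ 0.0187 -0.014  -0.0794 -0.0066 -1.5241  0.3646 -0.0112]
 [-0.0198  0.0273  0.0357  0.0962 -0.3523  0.3781  0.0154]]
```

View pics/w1.png

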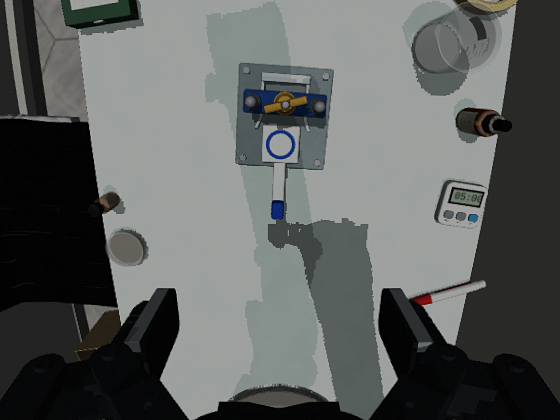

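```bash
cat >> h.py <<'E'
def pix2world(p,uv,z,o=None):
    """pixels (N,2) -> world points on plane z"""
    K=np.array(p['intrinsics']); uv=np.atleast_2d(np.array(uv,float))
    d=np.array([[(u-K[0,2])/K[0,0],(v-K[1,2])/K[1,1]] for u,v in uv]); s=d.copy()
    for _ in range(20): s=d/(1+p['k1']*(s**2).sum(1,keepdims=True))
    if 'pose' in p: M=np.array(p['pose'])
    else:
        T=np.eye(4);T[:3,:3]=rot(o['tool_rot']).as_matrix();T[:3,3]=o['eef_pos'];M=T@np.array(p['hand_eye'])
    r=np.c_[s,np.ones(len(s))]@M[:3,:3].T; c=M[:3,3]
    return c+r*((z-c[2])/r[:,2])[:,None]
E
python3 - <<'E'
from h import *
import pickle
np.set_printoptions(precision=4,suppress=True)
o=bot.get_obs(); p=bot.read_camera('wrist'); pickle.dump((o,p),open('w1.pkl','wb'))
im=p['color'][55:225,215:355,::-1]
hsv=cv2.cvtColor(np.ascontiguousarray(p['color'][:,:,::-1]),cv2.COLOR_BGR2HSV)
for nm,lo,hi,roi,z in [('yellow',(12,120,80),(35,255,255),(85,120,255,315),.12),('ring',(100,120,60),(130,255,255),(125,165,255,305),.026),('grip',(100,120,40),(130,255,255),(195,225,265,295),.035)]:
    m=cv2.inRange(hsv,lo,hi); k=np.zeros_like(m); k[roi[0]:roi[1],roi[2]:roi[3]]=1; m=m*k
    ys,xs=np.nonzero(m); c=np.array([xs.mean(),ys.mean()]); print(nm,len(xs),c,(xs.min()+xs.max())/2,(ys.min()+ys.max())/2,'box',xs.min(),xs.max(),ys.min(),ys.max(),pix2world(p,c,z,o), cv2.minAreaRect(np.c_[xs,ys].astype(np.float32)))
cv2.imwrite('pics/w1c.png',cv2.resize(im,None,fx=3.5,fy=3.5,interpolation=cv2.INTER_CUBIC))
E
```

```text
yellow 357 [279.7507 101.042 ] 280.0 101.0 box 259 301 91 111 [[ 0.599  -0.0043  0.12  ]] ((278.6341247558594, 100.44354248046875), (18.675243377685547, 42.83179473876953), 67.16634368896484)
ring 262 [275.9656 143.3359] 276.0 143.0 box 262 290 129 157 [[0.5446 0.0002 0.026 ]] ((276.0, 143.0), (28.0, 28.0), 90.0)
grip 216 [273.6111 209.    ] 273.5 209.0 box 268 279 200 218 [[0.4584 0.0035 0.035 ]] ((273.5, 209.0), (18.0, 11.0), 90.0)
```

View pics/w1c.png

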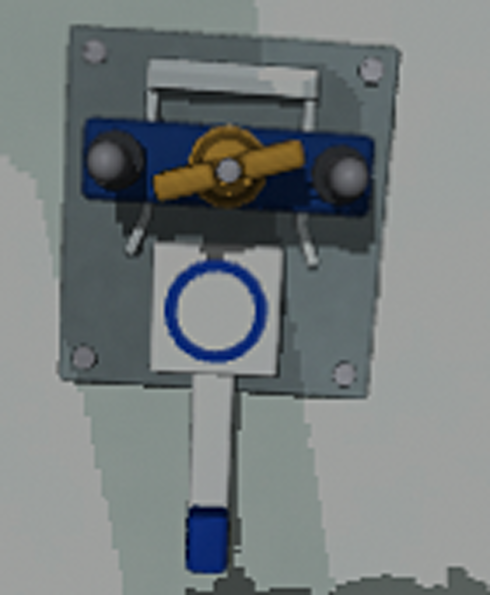

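```bash
python3 - <<'E'
from h import *
import pickle
np.set_printoptions(precision=4,suppress=True)
o,p=pickle.load(open('w1.pkl','rb'))
print(o['eef_pos'],bot.get_obs()['eef_pos'])
f=lambda a,z: pix2world(p,np.array(a)/3.5-0.36+[215,55],z,o)
c=f([(70,25),(400,48),(368,398),(60,380)],.012); print('base corners\n',c)
b=f([(93,50),(371,69),(344,374),(82,357)],.013); print('bolts\n',b)
yaw=lambda v: np.arctan2(v[1],v[0])
for q in (c,b):
    print('yaws',yaw(q[0]-q[3]),yaw(q[1]-q[2]),yaw(q[0]-q[1])-np.pi/2,yaw(q[3]-q[2])-np.pi/2, 'sizes',np.linalg.norm(q[0]-q[3]),np.linalg.norm(q[0]-q[1]))
y=np.mean([yaw(c[0]-c[3]),yaw(c[1]-c[2])]); m=c.mean(0); print('axis', m[:2]+.02*np.array([np.cos(y),np.sin(y)]),y)
pt=f([(112,160),(349,175)],.112);print('posts',pt,pt.mean(0),yaw(pt[0]-pt[1])-np.pi/2)
st=f([(149,90),(316,100),(149,60),(316,70)],.025);print('stop top front/back',st)
ra=f([(132,250),(313,262)],.021);print('mouth',ra,ra.mean(0))
w=f([(153,189),(303,152)],.123);print('wings',w,w.mean(0),np.degrees(yaw(w[0]-w[1])))
w=f([(228,172)],.123);print('nut centre top',w)
bd=f([(153,240),(284,247),(276,376),(150,370)],.026);print('body',bd,bd.mean(0),yaw(bd[0]-bd[3]),yaw(bd[1]-bd[2]),yaw(bd[0]-bd[1])-np.pi/2,yaw(bd[3]-bd[2])-np.pi/2)
g=f([(186,508),(229,509),(226,573),(187,570)],.040);print('grip',g,g.mean(0))
E
```

```text
[ 0.52   -0.0025  0.3513] [ 0.52   -0.0024  0.3513]
base corners
 [[ 0.6453  0.0519  0.012 ]
 [ 0.6375 -0.0668  0.012 ]
 [ 0.509  -0.0593  0.012 ]
 [ 0.5162  0.0602  0.012 ]]
bolts
 [[ 0.6366  0.0438  0.013 ]
 [ 0.6301 -0.0564  0.013 ]
 [ 0.5186 -0.0496  0.013 ]
 [ 0.5252  0.0512  0.013 ]]
yaws -0.06360359458661417 -0.05818809582330792 -0.06576336460447485 -0.05956122699083366 sizes 0.1293663364340492 0.11894669719176787
yaws -0.06653332161502958 -0.06104194461233588 -0.06487388428780294 -0.06576026839357185 sizes 0.11157542858720348 0.10037631096149252
axis [ 0.5969 -0.0047] -0.060895845204961045
posts [[ 0.5996  0.0295  0.112 ]
 [ 0.5954 -0.0398  0.112 ]] [ 0.5975 -0.0051  0.112 ] -0.061197065112176485
stop top front/back [[ 0.6222  0.0232  0.025 ]
 [ 0.6188 -0.0358  0.025 ]
 [ 0.6323  0.023   0.025 ]
 [ 0.629  -0.0357  0.025 ]]
mouth [[ 0.5662  0.0306  0.021 ]
 [ 0.5618 -0.0362  0.021 ]] [ 0.564  -0.0028  0.021 ]
wings [[ 0.5917  0.0171  0.123 ]
 [ 0.6019 -0.0255  0.123 ]] [ 0.5968 -0.0042  0.123 ] 103.46541858564504
nut centre top [[ 0.5964 -0.0043  0.123 ]]
body [[ 0.5701  0.0225  0.026 ]
 [ 0.5676 -0.0251  0.026 ]
 [ 0.5202 -0.0228  0.026 ]
 [ 0.5224  0.0244  0.026 ]] [ 0.5451 -0.0002  0.026 ] -0.039931541897201134 -0.04929540845262431 -0.052876036009432914 -0.04850515800501909
grip [[ 0.4727  0.011   0.04  ]
 [ 0.4723 -0.0052  0.04  ]
 [ 0.4468 -0.004   0.04  ]
 [ 0.448   0.0109  0.04  ]] [0.46   0.0032 0.04  ]
```

>>> apply_moves(deltas=[[0,[-0.06,0,0],-0.023],[0,[-0.12,0,0.05],-0.0465],[0,[-0.18,-0.01,0.15],-0.07],[0,[-0.24,-0.02,0.3],-0.093],[0,[-0.3,-0.03,0.45],-0.1165],[0,[-0.315,-0.035,0.6],-0.14],[0,[-0.315,-0.035,0.75],-0.163],[0,[-0.315,-0.035,0.87],-0.1865],[0,[-0.315,-0.035,0.95],-0.21],[0,[-0.315,-0.035,1.0],-0.233],[0,[-0.315,-0.035,1.0],-0.2565],[0,[-0.315,-0.035,1.0],-0.28]])

```text
t: 4.75
eef_pos: [0.4569, 0.0049, 0.151]
tool_rot: [-0.0, 0.635, 0.773, -0.0]
contact_force: [0.4, 0.4, 0.3]
gripper_width: 1.003
grasp_force: 0.0
```

>>> apply_moves(deltas=[[0,[0,0,0],-0.023],[0,[0,0,0],-0.0465],[0,[0,0,0],-0.07],[0,[0,0,0],-0.093],[0,[0,0,0],-0.1165],[0,[0,0,0],-0.14],[0,[0,0,0],-0.163],[0,[0,0,0],-0.1865],[0,[0,0,0],-0.2118],[0,[0,0,0],-0.2118],[0,[0,0,0],-0.2118]])

```text
t: 5.85
eef_pos: [0.4573, 0.0052, 0.1513]
tool_rot: [-0.0, 0.027, 1.0, -0.0]
contact_force: [0.1, -0.0, -1.2]
gripper_width: 1.001
grasp_force: 0.0
```

```bash
cat >> h.py <<'E'
np.set_printoptions(precision=4,suppress=True)
def tgt(pos,yaw):
    """shift (units) and turn to bring TCP to world pos, tool x at yaw"""
    o=bot.get_obs(); M=rot(o['tool_rot']).as_matrix(); cy=np.arctan2(M[1,0],M[0,0])
    d=(np.array(pos)-o['eef_pos'])@M/0.2; dy=(yaw-cy+np.pi)%(2*np.pi)-np.pi
    print('t',o['t'],'at',o['eef_pos'],'yaw',round(cy,4),'axis',M[:,2],'shift',d,'turn',-dy/2/np.pi,'q7',o['q'][6],'F',o['contact_force'],'T',o['torque'],'w',o['gripper_width'],'g',o['grasp_force'])
E
python3 -c "
from h import *
tgt([.4571,.004,.0165],np.pi-.047)
p=bot.read_camera('top'); print(bot.look_for(p,'cassette_grip')[:1])"
```

```text
t 5.85 at [0.4573 0.0052 0.1513] yaw 3.0877 axis [-0.     -0.0003 -1.    ] shift [ 0.0004 -0.0061  0.674 ] turn -0.001102139090434991 q7 1.0018876486475594 F [ 0.1062 -0.0459 -1.222 ] T [0.0288 0.0184 0.0014] w 1.0010853610788553 g 0.0
[{'point': [0.5599, 0.0089, 0.0269], 'confidence': 0.45}]
```

>>> apply_moves(deltas=[[0,[0,-0.006,0.15],0],[0,[0,-0.006,0.3],0],[0,[0,-0.006,0.45],0],[0,[0,-0.006,0.57],0],[0,[0,-0.006,0.65],0],[0,[0,-0.006,0.672],0],[0,[0,-0.006,0.672],0]])

```text
t: 6.65
eef_pos: [0.4571, 0.0051, 0.0167]
tool_rot: [-0.0, 0.025, 1.0, -0.0]
contact_force: [0.8, -0.1, 0.7]
gripper_width: 1.001
grasp_force: 0.0
```

```bash
python3 -c "
from h import *
o=bot.get_obs();tgt([.4571,.004,.0165],np.pi-.047)
p=bot.read_camera('wrist'); save(p,'w2.png')
q=bot.read_camera('top');save(q,'t2.png')
cv2.imwrite('pics/c2.png',np.hstack([p['color'][:,:,::-1][:300,:400],cv2.resize(q['color'][120:245,210:380,::-1],(400,300))]))"
```

```text
t 6.65 at [0.4571 0.0051 0.0167] yaw 3.0919 axis [-0.0008 -0.0001 -1.    ] shift [-0.0002 -0.0054  0.0011] turn -0.00043164100101921826 q7 0.7463332290030121 F [ 0.7907 -0.07    0.7082] T [ 0.0155 -0.0388 -0.0145] w 1.00126442329861 g 0.0
```

View pics/w2.png

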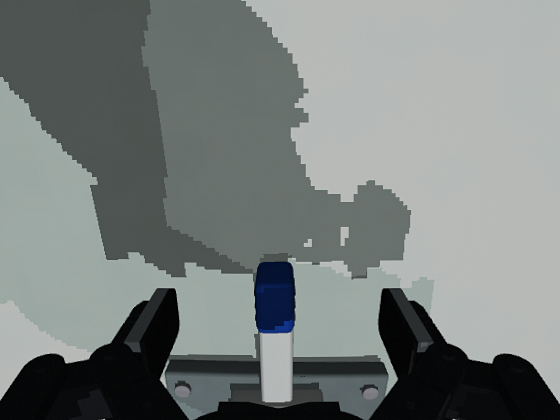

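>>> apply_moves(deltas=[[0.3,[0,-0.006,0],0],[0.6,[0,-0.006,0],0],[1,[0,-0.006,0],0],[1,[0,-0.006,0],0],[1,[0,-0.006,0],0],[1,[0,-0.006,0],0],[1,[0,-0.006,0],0],[1,[0,-0.006,0],0]], squeeze=30)

```text
t: 7.55
eef_pos: [0.4573, 0.0038, 0.017]
tool_rot: [0.0, 0.025, 1.0, -0.0]
contact_force: [-0.9, -0.5, 2.1]
gripper_width: 0.185
grasp_force: 34.9
```

```bash
python3 -c "
from h import *
ca,sa=np.cos(-.062),np.sin(-.062)
h=np.array([.597,-.0045])
for x in (-.110,-.096,-.090,-.088,-.085): print(x); tgt([h[0]+x*ca,h[1]+x*sa,.0165],np.pi-.062)"
```

```text
-0.11
t 7.55 at [0.4573 0.0038 0.017 ] yaw 3.0926 axis [ 0.0001 -0.0001 -1.    ] shift [-0.1499  0.      0.0024] turn 0.002067679755704964 q7 0.7492876725381692 F [-0.8662 -0.5026  2.091 ] T [-0.0745 -0.0143 -0.0315] w 0.18460136658373102 g 34.94188222568482
-0.096
t 7.55 at [0.4573 0.0038 0.017 ] yaw 3.0926 axis [ 0.0001 -0.0001 -1.    ] shift [-0.2199 -0.0009  0.0024] turn 0.002067679755704964 q7 0.7492876725381692 F [-0.8662 -0.5026  2.091 ] T [-0.0745 -0.0143 -0.0315] w 0.18460136658373102 g 34.94188222568482
-0.09
t 7.55 at [0.4573 0.0038 0.017 ] yaw 3.0926 axis [ 0.0001 -0.0001 -1.    ] shift [-0.2499 -0.0013  0.0024] turn 0.002067679755704964 q7 0.7492876725381692 F [-0.8662 -0.5026  2.091 ] T [-0.0745 -0.0143 -0.0315] w 0.18460136658373102 g 34.94188222568482
-0.088
t 7.55 at [0.4573 0.0038 0.017 ] yaw 3.0926 axis [ 0.0001 -0.0001 -1.    ] shift [-0.2599 -0.0014  0.0024] turn 0.002067679755704964 q7 0.7492876725381692 F [-0.8662 -0.5026  2.091 ] T [-0.0745 -0.0143 -0.0315] w 0.18460136658373102 g 34.94188222568482
-0.085
t 7.55 at [0.4573 0.0038 0.017 ] yaw 3.0926 axis [ 0.0001 -0.0001 -1.    ] shift [-0.2749 -0.0016  0.0024] turn 0.002067679755704964 q7 0.7492876725381692 F [-0.8662 -0.5026  2.091 ] T [-0.0745 -0.0143 -0.0315] w 0.18460136658373102 g 34.94188222568482
```

>>> apply_moves(deltas=[[1,[-0.03,0,0],0],[1,[-0.06,0,0],0],[1,[-0.09,0,0],0.001],[1,[-0.12,0,0],0.002],[1,[-0.15,0,0],0.002],[1,[-0.18,0,0],0.002],[1,[-0.2,0,0],0.002],[1,[-0.22,-0.001,0],0.002],[1,[-0.235,-0.001,0],0.002],[1,[-0.24,-0.001,0],0.002],[1,[-0.24,-0.001,0],0.002]])

```text
t: 8.65
eef_pos: [0.5028, 0.0018, 0.0171]
tool_rot: [-0.002, 0.03, 1.0, -0.001]
contact_force: [-10.1, 0.8, 15.9]
gripper_width: 0.178
grasp_force: 36.9
```

>>> apply_moves(deltas=[[1,[-0.005,0,0],0],[1,[-0.01,0,0],0],[1,[-0.015,0,0],0],[1,[-0.02,0,0],0],[1,[-0.02,0,0],0]])

```text
t: 9.15
eef_pos: [0.5067, 0.0016, 0.0171]
tool_rot: [-0.002, 0.03, 1.0, -0.001]
contact_force: [-9.7, 0.7, 16.8]
gripper_width: 0.177
grasp_force: 36.8
```

```bash
python3 -c "
from h import *
tgt([.507,.0016,.0165],np.pi-.062)
q=bot.read_camera('top');s=bot.read_camera('scene');
cv2.imwrite('pics/c3.png',np.hstack([cv2.resize(s['color'][150:250,200:310,::-1],(400,364),interpolation=2),cv2.resize(q['color'][145:245,220:330,::-1],(400,364),interpolation=2)]))"
```

```text
t 9.15 at [0.5067 0.0016 0.0171] yaw 3.0811 axis [-0.0042 -0.001  -1.    ] shift [-0.0014  0.0001  0.0032] turn 0.00024195257353192768 q7 0.7889876238733723 F [-9.7275  0.7057 16.8301] T [0.161  2.0173 0.017 ] w 0.1767388278350108 g 36.79538331110962
```

View pics/c3.png

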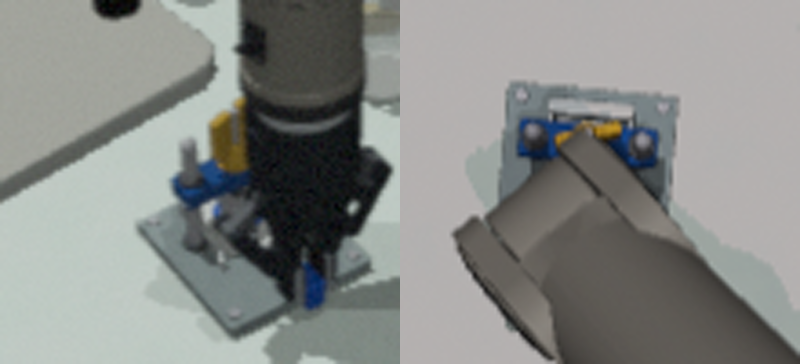

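>>> apply_moves(deltas=[[1,[0,0,-0.003],0],[1,[0,0,-0.005],0],[1,[0,0,-0.005],0]])

```text
t: 9.55
eef_pos: [0.5093, 0.0008, 0.0177]
tool_rot: [-0.0, 0.031, 1.0, 0.0]
contact_force: [0.7, 0.1, -1.3]
gripper_width: 0.174
grasp_force: 34.5
```

```bash
python3 -c "
from h import *
tgt([.507,.0016,.0165],np.pi-.062);print(bot.get_obs()['q'])"
```

```text
t 9.55 at [0.5093 0.0008 0.0177] yaw 3.0796 axis [-0.      0.0001 -1.    ] shift [0.0119 0.0032 0.0059] turn 1.4331133402454583e-06 q7 0.7903345947261045 F [ 0.6856  0.0918 -1.2788] T [-0.0466  0.051  -0.0402] w 0.17377577525790516 g 34.475323918741196
[ 0.4512  0.6401 -0.7261  2.0603  0.6725  0.6898  0.7903]
```

>>> apply_moves(deltas=[[1,[-0.002,0,0],0],[1,[-0.004,0,0],0],[1,[-0.006,0,0],0],[1,[-0.006,0,0],0]])

```text
t: 9.95
eef_pos: [0.5102, 0.0008, 0.0178]
tool_rot: [-0.0, 0.031, 1.0, -0.0]
contact_force: [-0.6, -0.9, -0.1]
gripper_width: 0.175
grasp_force: 34.5
```

>>> apply_moves(deltas=[[1,[-0.003,0,0],0],[1,[-0.006,0,0],0],[1,[-0.008,0,0],0],[1,[-0.008,0,0],0]])

```text
t: 10.35
eef_pos: [0.5103, 0.0009, 0.0175]
tool_rot: [-0.001, 0.031, 1.0, -0.0]
contact_force: [-5.1, 0.5, 0.5]
gripper_width: 0.182
grasp_force: 34.7
```

>>> apply_moves(deltas=[[1,[-0.003,0,0],0],[1,[-0.005,0,0],0],[1,[-0.005,0,0],0]])

```text
t: 10.65
eef_pos: [0.5103, 0.0009, 0.0173]
tool_rot: [-0.002, 0.031, 1.0, -0.0]
contact_force: [-7.6, 0.7, 2.0]
gripper_width: 0.173
grasp_force: 34.9
```

>>> apply_moves(deltas=[[0.6,[0,0,0],0],[0.4,[0,0,0],0],[0.3,[0,0,0],0],[0.3,[0,0,0],0],[0.3,[0,0,0],0]])

```text
t: 11.15
eef_pos: [0.5133, 0.0007, 0.018]
tool_rot: [0.0, 0.031, 1.0, 0.0]
contact_force: [-0.9, -0.6, 0.3]
gripper_width: 0.7
grasp_force: 0.0
```

```bash
python3 -c "
from h import *
tgt([.507,.0016,.0165],np.pi-.062);print(bot.get_obs()['q'])"
```

```text
t 11.15 at [0.5133 0.0007 0.018 ] yaw 3.0799 axis [ 0.0006  0.     -1.    ] shift [0.0316 0.0023 0.0076] turn 4.1618843569694655e-05 q7 0.7938281319001577 F [-0.8834 -0.6024  0.305 ] T [-0.041   0.0111 -0.0363] w 0.7003169467972655 g 0.0
[ 0.4504  0.6438 -0.7259  2.0516  0.6719  0.6947  0.7938]
```

>>> apply_moves(deltas=[[0.1,[0.02,0,-0.1],0],[0,[0.02,0,-0.25],0],[0,[0.02,0,-0.45],0],[0,[0.02,0,-0.65],0],[0,[0.02,0,-0.85],0],[0,[0.02,0,-0.98],0],[0,[0.02,0,-1.0],0],[0,[0.02,0,-1.0],0]])

```text
t: 11.95
eef_pos: [0.5092, 0.0008, 0.2184]
tool_rot: [0.001, 0.031, 1.0, -0.0]
contact_force: [-0.3, -0.6, -0.3]
gripper_width: 1.004
grasp_force: 0.0
```

```bash
python3 -c "
from h import *
import pickle
o=bot.get_obs();p=bot.read_camera('wrist');pickle.dump((o,p),open('w4.pkl','wb'))
tgt([.597,-.0045,.17],np.radians(103.5))
cv2.imwrite('pics/w4.png',p['color'][:,:,::-1])"
```

```text
t 12.0 at [0.5085 0.0006 0.2173] yaw 3.0796 axis [-0.0006 -0.0005 -1.    ] shift [-0.4432  0.0019  0.2361] turn 0.20263541840415772 q7 1.0697056451386622 F [-0.4471 -0.7012 -0.4945] T [0.018  0.0199 0.0134] w 0.9972811776931392 g 0.0
```

View pics/w4.png

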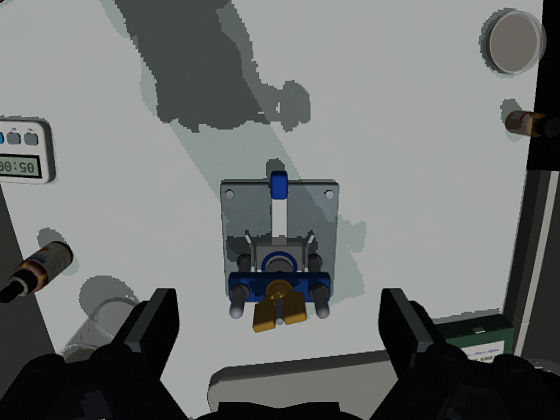

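```bash
python3 -c "
from h import *
import pickle
o,p=pickle.load(open('w4.pkl','rb'))
hsv=cv2.cvtColor(np.ascontiguousarray(p['color'][:,:,::-1]),cv2.COLOR_BGR2HSV)
m=cv2.inRange(hsv,(100,120,40),(130,255,255)); k=np.zeros_like(m);k[165:202,268:292]=1;m*=k
ys,xs=np.nonzero(m);print(xs.min(),xs.max(),ys.min(),ys.max(),xs.mean())
b=pix2world(p,[(229,194),(330,195)],.013,o);print('front bolts',b)
g=pix2world(p,[(xs.mean(),ys.min()),(xs.mean(),ys.mean())],.04,o);print('grip far(front-edge),mean',g)
w=pix2world(p,[(255,331),(250,318),(304,321),(300,308)],.123,o);print('wing ends',w)
a=np.array([.597,-.0045]);c,s=np.cos(-.062),np.sin(-.062)
for q in list(g)+list(b): d=q[:2]-a; print('press frame',d[0]*c+d[1]*s,-d[0]*s+d[1]*c)
m=cv2.inRange(hsv,(12,120,80),(35,255,255));m[:275]=0;m[345:]=0;m[:,:245]=0;m[:,310:]=0
cv2.imwrite('pics/w4c.png',cv2.resize(p['color'][160:350,200:350,::-1],None,fx=3.1,fy=3.1,interpolation=2))
"
```

```text
271 287 171 198 278.8151898734177
front bolts [[ 0.5189 -0.0501  0.013 ]
 [ 0.5263  0.0513  0.013 ]]
grip far(front-edge),mean [[0.493  0.0017 0.04  ]
 [0.5074 0.0008 0.04  ]]
wing ends [[ 0.6032 -0.0244  0.123 ]
 [ 0.5906 -0.0272  0.123 ]
 [ 0.5961  0.015   0.123 ]
 [ 0.5838  0.0124  0.123 ]]
press frame -0.10422342344698789 -0.0002516869176937761
press frame -0.08979751801295331 -0.0002648284351289727
press frame -0.07516410480366323 -0.05036868565799991
press frame -0.07399857402649307 0.0512937899024408
```

View pics/w4c.png

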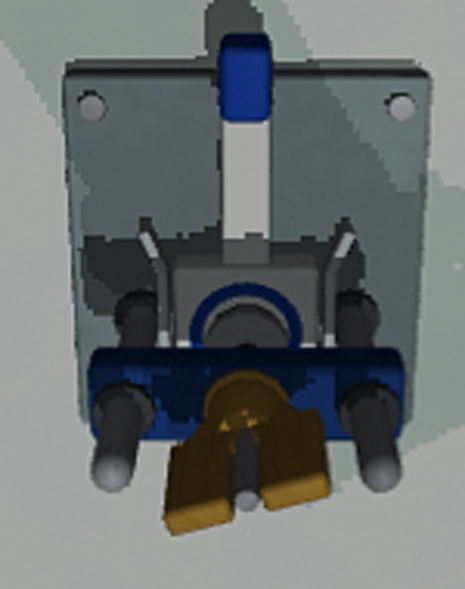

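>>> apply_moves(deltas=[[0,[-0.05,0,0],0.0225],[0,[-0.1,0,0],0.045],[0,[-0.15,0,0],0.0675],[0,[-0.2,0,0],0.09],[0,[-0.25,0,0],0.1125],[0,[-0.3,0.001,0.05],0.135],[0,[-0.35,0.002,0.1],0.158],[0,[-0.4,0.002,0.15],0.18],[0,[-0.443,0.002,0.2],0.2027],[0,[-0.443,0.002,0.236],0.2027],[0,[-0.443,0.002,0.236],0.2027],[0,[-0.443,0.002,0.236],0.2027]])

```text
t: 13.2
eef_pos: [0.5965, -0.0039, 0.17]
tool_rot: [-0.001, 0.618, 0.786, -0.001]
contact_force: [0.2, -0.1, -0.8]
gripper_width: 1.0
grasp_force: 0.0
```

```bash
python3 -c "
from h import *
import pickle
o=bot.get_obs();p=bot.read_camera('wrist');pickle.dump((o,p),open('w5.pkl','wb'))
tgt([.597,-.0045,.096],np.radians(103.5))
cv2.imwrite('pics/w5.png',cv2.resize(p['color'][150:420,80:480,::-1],None,fx=2,fy=2,interpolation=2))"
```

```text
t 13.25 at [ 0.5969 -0.0039  0.1706] yaw 1.8088 axis [-0.0006  0.0001 -1.    ] shift [-0.003  -0.      0.3728] turn 0.00038095880560675923 q7 -0.13546344056098694 F [0.353  1.0194 0.777 ] T [ 0.0126 -0.003   0.0463] w 0.9996656713082941 g 0.0
```

View pics/w5.png

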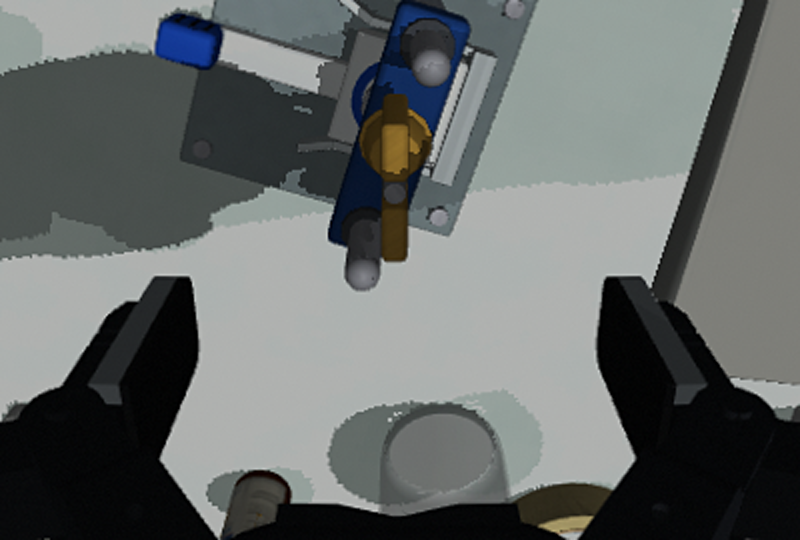

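```bash
python3 -c "
from h import *
import pickle
o,p=pickle.load(open('w5.pkl','rb'))
w=pix2world(p,[(80+384/2,150+262/2),(80+407/2,150+262/2),(80+384/2,150+95/2),(80+407/2,150+95/2),(80+395/2,150+193/2)],.123,o);print(w,w[:4].mean(0))
M=rot(o['tool_rot']).as_matrix();print('in tool',(w-o['eef_pos'])@M)
tgt([*w[:4].mean(0)[:2],.096],np.radians(103.5))"
```

```text
[[ 0.5987 -0.0261  0.123 ]
 [ 0.6054 -0.0245  0.123 ]
 [ 0.5868  0.0243  0.123 ]
 [ 0.593   0.0258  0.123 ]
 [ 0.5966 -0.0035  0.123 ]] [ 0.596  -0.0001  0.123 ]
in tool [[-0.0221 -0.0031  0.047 ]
 [-0.0221  0.0038  0.047 ]
 [ 0.0297 -0.0027  0.047 ]
 [ 0.0297  0.0036  0.047 ]
 [ 0.0004  0.0003  0.047 ]]
t 13.25 at [ 0.5969 -0.0039  0.1706] yaw 1.8088 axis [-0.0006  0.0001 -1.    ] shift [0.0195 0.0001 0.3728] turn 0.00038095880560675923 q7 -0.13546344056098694 F [0.353  1.0194 0.777 ] T [ 0.0126 -0.003   0.0463] w 0.9996656713082941 g 0.0
```

>>> apply_moves(deltas=[[0.1,[0,0,0.05],0],[0.2,[0,0,0.13],0],[0.3,[0,0,0.21],0],[0.4,[0,0,0.29],0],[0.5,[0,0,0.35],0],[0.5,[0,0,0.373],0],[0.5,[0,0,0.373],0],[0.5,[0,0,0.373],0]])

```text
t: 14.05
eef_pos: [0.5978, -0.0038, 0.0964]
tool_rot: [0.0, 0.619, 0.785, 0.0]
contact_force: [-0.1, 0.2, 0.5]
gripper_width: 0.497
grasp_force: 0.0
```

```bash
cat >> h.py <<'E'
def tq(n=8):
    A=[]
    for i in range(n+1):
        o=bot.get_obs(); M=rot(o['tool_rot']).as_matrix()
        A.append(np.r_[o['contact_force'],o['torque'],o['joint_torque'][6],np.arctan2(M[1,0],M[0,0])])
        if i<n: bot.read_camera('wrist')
    A=np.array(A); print('n',n,'t',o['t'],'Tz each',A[:,5],'first3',A[:3,5].mean()); print('mean',A.mean(0),'sem',A.std(0)[5]/np.sqrt(n+1),'pos',o['eef_pos'],'w',o['gripper_width'],'g',o['grasp_force'],'q',o['q'][[0,6]])
E
python3 -c "
from h import *
tq(8)"
```

```text
n 8 t 14.45 Tz each [-0.0331  0.0132 -0.0372  0.036  -0.0567  0.0101 -0.0649 -0.0013 -0.008 ] first3 -0.01903883841115761
mean [-0.1592 -0.0711  0.3537  0.0043 -0.015  -0.0158 -0.0003  1.8063] sem 0.010720700712715359 pos [ 0.5975 -0.0041  0.0964] w 0.5009779492865294 g 0.0 q [ 0.3263 -0.1953]
```

>>> apply_moves(deltas=[[0.7,[0,0,0],0],[0.9,[0,0,0],0],[1,[0,0,0],0],[1,[0,0,0],0],[1,[0,0,0],0],[1,[0,0,0],0]], squeeze=50)

```text
t: 15.05
eef_pos: [0.5959, -0.0044, 0.0962]
tool_rot: [-0.001, 0.619, 0.785, -0.001]
contact_force: [-5.5, -0.9, 5.8]
gripper_width: 0.083
grasp_force: 49.4
```

```bash
python3 -c "
from h import *
tq(4)"
```

```text
n 4 t 15.25 Tz each [-0.0049 -0.041  -0.0516 -0.0401 -0.0804] first3 -0.03249750147866278
mean [-5.9813 -0.8143  6.2508 -0.1936  1.1467 -0.0436  0.0632  1.8061] sem 0.010833720789828144 pos [ 0.5959 -0.0044  0.0962] w 0.08424871354161965 g 49.445425271987915 q [ 0.3264 -0.1954]
```

>>> apply_moves(deltas=[[1,[0,-0.004,0],0],[1,[0,-0.007,0],0.004],[1,[0,-0.007,0],0.011],[1,[0,-0.007,0],0.018],[1,[0,-0.007,0],0.025],[1,[0,-0.007,0],0.032],[1,[0,-0.007,0],0.039],[1,[0,-0.007,0],0.046],[1,[0,-0.007,0],0.053],[1,[0,-0.007,0],0.06],[1,[0,-0.007,0],0.067],[1,[0,-0.007,0],0.074]])

```text
t: 16.45
eef_pos: [0.5957, -0.0045, 0.0962]
tool_rot: [-0.0, 0.784, 0.621, -0.0]
contact_force: [-3.2, -0.0, 3.3]
gripper_width: 0.086
grasp_force: 49.2
```

```bash
sed -i "s/print('mean',A.mean(0)/print('j7',A[:,6]);print('mean',A.mean(0)/" h.py; python3 -c "
from h import *
tq(6)"
```

```text
n 6 t 16.75 Tz each [ 0.1582  0.0159 -0.1694 -0.1248 -0.0511 -0.1533 -0.1021] first3 0.001557900602768512
j7 [ 0.3708  0.1247 -0.2367 -0.0154  0.0886  0.122   0.1292]
mean [-3.7824 -0.4681  5.0418 -0.1447  0.7742 -0.061   0.0833  1.3403] sem 0.04043520421718705 pos [ 0.5957 -0.0044  0.0962] w 0.0850173428959566 g 49.29323583841324 q [ 0.2479 -0.5958]
```

```bash
cat > s.py <<'E'
from h import *
o=bot.get_obs(); M=rot(o['tool_rot']).as_matrix(); y=np.arctan2(M[1,0],M[0,0])
l='%.2f yaw %.4f Tz %.4f j7 %.3f'%(o['t'],y,o['torque'][2],o['joint_torque'][6])+' F '+str(o['contact_force'])+' w %.3f'%o['gripper_width']; print(l); open('log.txt','a').write(l+'\n')
E
python3 s.py
```

```text
16.75 yaw 1.3418 Tz -0.1021 j7 0.129 F [-4.3211 -0.9303  5.0685] w 0.085
```

>>> apply_moves(deltas=[[1,[0,0,0],0.004],[1,[0,0,0],0.008]])

```text
t: 16.95
eef_pos: [0.5957, -0.0045, 0.0962]
tool_rot: [-0.0, 0.799, 0.602, -0.0]
contact_force: [-4.7, -0.9, 6.3]
gripper_width: 0.083
grasp_force: 49.4
```

```bash
python3 s.py
```

```text
16.95 yaw 1.2911 Tz 0.1670 j7 0.170 F [-4.6629 -0.8975  6.2554] w 0.083
```

>>> apply_moves(deltas=[[1,[0,0,0],0.0046],[1,[0,0,0],0.0092]])

```text
t: 17.15
eef_pos: [0.5957, -0.0045, 0.0962]
tool_rot: [-0.0, 0.816, 0.578, -0.0]
contact_force: [-5.1, 0.4, 5.9]
gripper_width: 0.081
grasp_force: 49.4
```

```bash
python3 s.py
```

```text
17.15 yaw 1.2332 Tz 0.1139 j7 0.201 F [-5.1224  0.3652  5.8786] w 0.081
```

>>> apply_moves(deltas=[[1,[0,0,0],0.0046],[1,[0,0,0],0.0092]])

```text
t: 17.35
eef_pos: [0.5956, -0.0045, 0.0962]
tool_rot: [-0.0, 0.832, 0.554, -0.0]
contact_force: [-3.6, -0.7, 6.0]
gripper_width: 0.079
grasp_force: 49.4
```

```bash
python3 s.py
```

```text
17.35 yaw 1.1754 Tz 0.1407 j7 0.199 F [-3.6226 -0.6888  6.022 ] w 0.079
```

>>> apply_moves(deltas=[[1,[0,0,0],0.0046],[1,[0,0,0],0.0092]])

```text
t: 17.55
eef_pos: [0.5956, -0.0045, 0.0962]
tool_rot: [-0.0, 0.848, 0.53, -0.0]
contact_force: [-3.9, -1.6, 6.3]
gripper_width: 0.082
grasp_force: 49.4
```

```bash
python3 s.py
```

```text
17.55 yaw 1.1176 Tz 0.1281 j7 0.199 F [-3.9027 -1.5528  6.27  ] w 0.082
```

>>> apply_moves(deltas=[[1,[0,0,0],0.0046],[1,[0,0,0],0.0092]])

```text
t: 17.75
eef_pos: [0.5956, -0.0044, 0.0962]
tool_rot: [-0.0, 0.863, 0.505, -0.0]
contact_force: [-3.9, -0.8, 5.8]
gripper_width: 0.083
grasp_force: 49.4
```

```bash
python3 s.py
```

```text
17.75 yaw 1.0599 Tz 0.1558 j7 0.199 F [-3.8561 -0.8384  5.7714] w 0.083
```

>>> apply_moves(deltas=[[1,[0,0,0],0.0046],[1,[0,0,0],0.0092]])

```text
t: 17.95
eef_pos: [0.5955, -0.0044, 0.0962]
tool_rot: [-0.0, 0.877, 0.48, -0.0]
contact_force: [-5.2, -1.1, 6.2]
gripper_width: 0.086
grasp_force: 49.4
```

```bash
python3 s.py
```

```text
17.95 yaw 1.0021 Tz 0.1570 j7 0.199 F [-5.2117 -1.0632  6.1772] w 0.086
```

>>> apply_moves(deltas=[[1,[0,0,0],0.0046],[1,[0,0,0],0.0092]])

```text
t: 18.15
eef_pos: [0.5955, -0.0044, 0.0962]
tool_rot: [-0.0, 0.891, 0.455, -0.001]
contact_force: [-5.2, -0.0, 6.3]
gripper_width: 0.081
grasp_force: 49.4
```

```bash
python3 s.py
```

```text
18.15 yaw 0.9442 Tz 0.1138 j7 0.199 F [-5.1756 -0.019   6.3403] w 0.081
```

>>> apply_moves(deltas=[[1,[0,0,0],0.0046],[1,[0,0,0],0.0092]])

```text
t: 18.35
eef_pos: [0.5955, -0.0044, 0.0962]
tool_rot: [-0.0, 0.903, 0.429, -0.0]
contact_force: [-4.7, -1.9, 6.3]
gripper_width: 0.087
grasp_force: 49.4
```

```bash
python3 s.py; python3 -c "
from h import *
tq(3)"
```

```text
18.35 yaw 0.8865 Tz 0.0922 j7 0.199 F [-4.7241 -1.9223  6.304 ] w 0.087
n 3 t 18.5 Tz each [ 0.0922 -0.0062 -0.0455 -0.0638] first3 0.013508242842646297
j7 [ 0.199  -0.006  -0.1601  0.0213]
mean [-4.7246 -1.0557  6.1341 -0.1339  0.9691 -0.0058  0.0135  0.8863] sem 0.030158936991592486 pos [ 0.5955 -0.0044  0.0962] w 0.0821458975972584 g 49.443099796772 q [ 0.1672 -0.9874]
```

>>> apply_moves(deltas=[[1,[0,0,0],0.005],[1,[0,0,0],0.01],[1,[0,0,0],0.015],[1,[0,0,0],0.02],[1,[0,0,0],0.025],[0.7,[0,0,0],0.025],[0.5,[0,0,0],0.025],[0.5,[0,0,0],0.025],[0.4,[0,0,-0.1],0.025],[0.3,[0,0,-0.2],0.025],[0.2,[0,0,-0.25],0.025],[0.2,[0,0,-0.25],0.025]])

```text
t: 19.7
eef_pos: [0.5972, -0.0043, 0.1475]
tool_rot: [0.0, 0.934, 0.357, 0.002]
contact_force: [-0.3, 0.0, -0.2]
gripper_width: 0.8
grasp_force: 0.0
```

```bash
python3 -c "
from h import *
tgt([.5958,-.0044,.0965],.727+np.pi/2)
o=bot.get_obs();p=bot.read_camera('wrist')
import pickle;pickle.dump((o,p),open('w6.pkl','wb'))
cv2.imwrite('pics/w6.png',cv2.resize(p['color'][150:420,80:480,::-1],None,fx=2,fy=2,interpolation=2))"
```

```text
t 19.7 at [ 0.5972 -0.0043  0.1475] yaw 0.7296 axis [ 0.0032  0.0002 -1.    ] shift [-0.0065 -0.0048  0.255 ] turn -0.24958320441471188 q7 -1.0974829645730118 F [-0.3244  0.0248 -0.154 ] T [ 0.0428 -0.0113 -0.0031] w 0.799963274699696 g 0.0
```

View pics/w6.png

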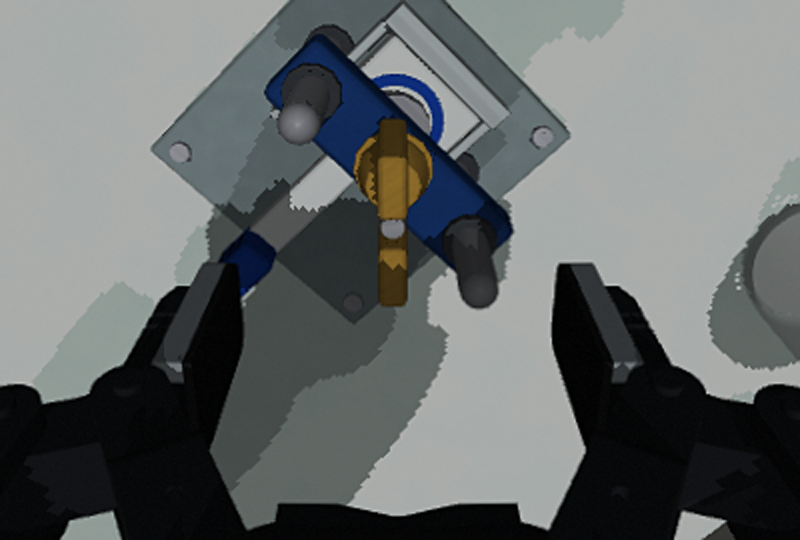

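>>> apply_moves(deltas=[[0.2,[-0.006,-0.005,0],-0.023],[0.2,[-0.006,-0.005,0],-0.046],[0.2,[-0.006,-0.005,0],-0.069],[0.2,[-0.006,-0.005,0],-0.092],[0.2,[-0.006,-0.005,0],-0.115],[0.2,[-0.006,-0.005,0],-0.138],[0.2,[-0.006,-0.005,0],-0.161],[0.2,[-0.006,-0.005,0],-0.184],[0.2,[-0.006,-0.005,0],-0.207],[0.2,[-0.006,-0.005,0],-0.23],[0.2,[-0.006,-0.005,0],-0.25],[0.2,[-0.006,-0.005,0],-0.25]])

```text
t: 20.95
eef_pos: [0.5937, -0.0046, 0.1447]
tool_rot: [-0.001, 0.408, 0.913, -0.0]
contact_force: [0.1, 0.1, -0.6]
gripper_width: 0.795
grasp_force: 0.0
```

```bash
python3 -c "
from h import *
tgt([.5960,-.0044,.0955],.727+np.pi/2)
o=bot.get_obs();p=bot.read_camera('wrist')
import pickle;pickle.dump((o,p),open('w7.pkl','wb'))
cv2.imwrite('pics/w7.png',cv2.resize(p['color'][150:420,80:480,::-1],None,fx=2,fy=2,interpolation=2))"
```

```text
t 20.95 at [ 0.5937 -0.0046  0.1447] yaw 2.3013 axis [-0.002   0.0007 -1.    ] shift [-0.0073  0.0094  0.2461] turn 0.0005538759308172808 q7 0.29607522829218175 F [ 0.0741  0.0653 -0.6208] T [0.0181 0.0288 0.0533] w 0.7949328367626203 g 0.0
```

View pics/w7.png

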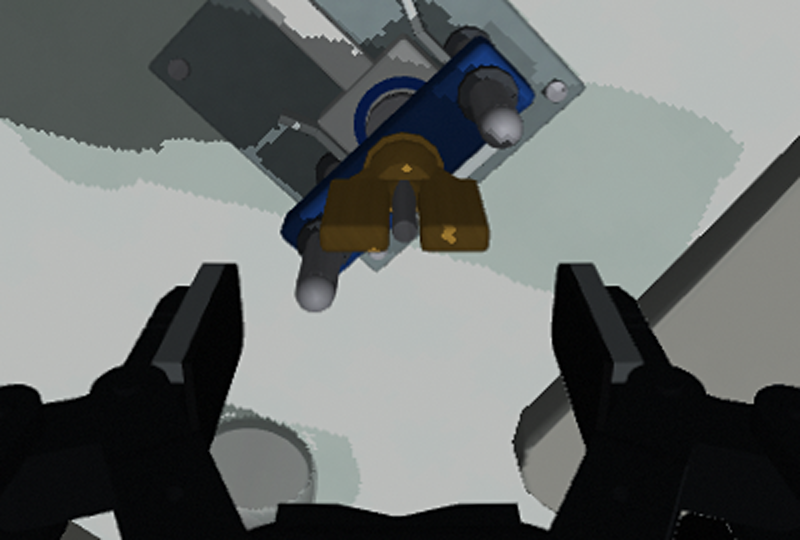

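>>> apply_moves(deltas=[[0.2,[-0.007,0.0095,0.03],0],[0.2,[-0.007,0.0095,0.08],0],[0.2,[-0.007,0.0095,0.13],0],[0.2,[-0.007,0.0095,0.18],0],[0.2,[-0.007,0.0095,0.22],0],[0.2,[-0.007,0.0095,0.246],0],[0.3,[-0.007,0.0095,0.246],0],[0.4,[-0.007,0.0095,0.246],0],[0.5,[-0.007,0.0095,0.246],0],[0.6,[-0.007,0.0095,0.246],0],[0.7,[-0.007,0.0095,0.246],0],[1,[-0.007,0.0095,0.246],0]], squeeze=80)

```text
t: 22.2
eef_pos: [0.5965, -0.0047, 0.0978]
tool_rot: [0.0, 0.409, 0.913, -0.001]
contact_force: [-4.5, -2.0, 5.1]
gripper_width: 0.49
grasp_force: 80.2
```

```bash
python3 -c "
from h import *
tq(4)"
```

```text
n 4 t 22.4 Tz each [ 0.0155  0.0421  0.0939 -0.0296  0.0405] first3 0.05049807162538587
j7 [-0.0202 -0.0203 -0.0203 -0.0203 -0.0203]
mean [-3.5057 -1.5435  5.24   -0.2565  0.7536  0.0325 -0.0203  2.2998] sem 0.017962755848135687 pos [ 0.5965 -0.0048  0.0978] w 0.49680520952696183 g 80.16173243522644 q [0.3838 0.2531]
```

>>> apply_moves(deltas=[[1,[0,0,0],0.0046],[1,[0,0,0],0.0092],[1,[0,0,0],0.0138],[1,[0,0,0],0.0184]])

```text
t: 22.8
eef_pos: [0.5964, -0.0048, 0.0978]
tool_rot: [0.0, 0.461, 0.887, -0.001]
contact_force: [-4.7, -2.6, 5.9]
gripper_width: 0.495
grasp_force: 80.2
```

```bash
python3 s.py
```

```text
22.80 yaw 2.1833 Tz 0.1621 j7 0.198 F [-4.7358 -2.6357  5.8689] w 0.495
```

>>> apply_moves(deltas=[[1,[0,0,0],0.0046],[1,[0,0,0],0.0092],[1,[0,0,0],0.0138],[1,[0,0,0],0.0184]])

```text
t: 23.2
eef_pos: [0.5963, -0.0049, 0.0978]
tool_rot: [0.0, 0.512, 0.859, -0.001]
contact_force: [-4.1, -2.2, 5.7]
gripper_width: 0.497
grasp_force: 80.2
```

```bash
python3 s.py
```

```text
23.20 yaw 2.0677 Tz 0.1680 j7 0.197 F [-4.0786 -2.189   5.697 ] w 0.497
```

>>> apply_moves(deltas=[[1,[0,0,0],0.0046],[1,[0,0,0],0.0092],[1,[0,0,0],0.0138],[1,[0,0,0],0.0184]])

```text
t: 23.6
eef_pos: [0.5962, -0.0049, 0.0978]
tool_rot: [0.0, 0.56, 0.828, -0.001]
contact_force: [-4.3, -2.8, 5.6]
gripper_width: 0.493
grasp_force: 80.2
```

```bash
python3 s.py
```

```text
23.60 yaw 1.9520 Tz 0.0785 j7 0.197 F [-4.3193 -2.8081  5.5555] w 0.493
```

>>> apply_moves(deltas=[[1,[0,0,0],0.0046],[1,[0,0,0],0.0092],[1,[0,0,0],0.0138],[1,[0,0,0],0.0184]])

```text
t: 24.0
eef_pos: [0.5961, -0.005, 0.0978]
tool_rot: [0.0, 0.607, 0.795, -0.001]
contact_force: [-4.8, -2.1, 7.1]
gripper_width: 0.493
grasp_force: 80.1
```

```bash
python3 s.py
```

```text
24.00 yaw 1.8364 Tz 0.0521 j7 0.196 F [-4.7556 -2.1424  7.079 ] w 0.493
```

>>> apply_moves(deltas=[[1,[0,0,0],0.0046],[1,[0,0,0],0.0092],[1,[0,0,0],0.0138],[1,[0,0,0],0.0184]])

```text
t: 24.4
eef_pos: [0.596, -0.005, 0.0978]
tool_rot: [0.0, 0.652, 0.758, -0.001]
contact_force: [-4.6, -2.9, 7.3]
gripper_width: 0.495
grasp_force: 80.1
```

```bash
python3 s.py
```

```text
24.40 yaw 1.7208 Tz 0.1039 j7 0.196 F [-4.5659 -2.8689  7.2643] w 0.495
```

>>> apply_moves(deltas=[[1,[0,0,0],0.0046],[1,[0,0,0],0.0092],[1,[0,0,0],0.0138],[1,[0,0,0],0.0184]])

```text
t: 24.8
eef_pos: [0.5959, -0.005, 0.0978]
tool_rot: [0.0, 0.695, 0.719, -0.001]
contact_force: [-5.6, -2.3, 6.8]
gripper_width: 0.493
grasp_force: 80.2
```

```bash
python3 s.py
```

```text
24.80 yaw 1.6052 Tz 0.1946 j7 0.195 F [-5.6102 -2.2805  6.7746] w 0.493
```

>>> apply_moves(deltas=[[1,[0,0,0],0.0046],[1,[0,0,0],0.0092],[1,[0,0,0],0.0138],[1,[0,0,0],0.0184]])

```text
t: 25.2
eef_pos: [0.5958, -0.005, 0.0978]
tool_rot: [0.0, 0.735, 0.678, -0.001]
contact_force: [-5.7, -1.2, 7.6]
gripper_width: 0.489
grasp_force: 80.2
```

```bash
python3 s.py
```

```text
25.20 yaw 1.4896 Tz 0.1061 j7 0.195 F [-5.742  -1.1591  7.5894] w 0.489
```

>>> apply_moves(deltas=[[1,[0,0,0],0.0046],[1,[0,0,0],0.0092],[1,[0,0,0],0.0138],[1,[0,0,0],0.0184]])

```text
t: 25.6
eef_pos: [0.5957, -0.005, 0.0978]
tool_rot: [0.0, 0.773, 0.634, -0.001]
contact_force: [-6.5, -1.9, 8.2]
gripper_width: 0.492
grasp_force: 80.2
```

```bash
python3 s.py
```

```text
25.60 yaw 1.3740 Tz 0.1403 j7 0.195 F [-6.5284 -1.8665  8.2025] w 0.492
```

>>> apply_moves(deltas=[[1,[0,0,0],0.0046],[1,[0,0,0],0.0092],[1,[0,0,0],0.0138],[1,[0,0,0],0.0184]])

```text
t: 26.0
eef_pos: [0.5955, -0.005, 0.0978]
tool_rot: [-0.0, 0.808, 0.589, -0.001]
contact_force: [-6.8, -2.6, 7.7]
gripper_width: 0.495
grasp_force: 80.3
```

```bash
python3 s.py
```

```text
26.00 yaw 1.2584 Tz 0.1073 j7 0.195 F [-6.7688 -2.6297  7.6507] w 0.495
```

>>> apply_moves(deltas=[[1,[0,0,0],0.0046],[1,[0,0,0],0.0092],[1,[0,0,0],0.0138],[1,[0,0,0],0.0184]])

```text
t: 26.4
eef_pos: [0.5954, -0.0049, 0.0978]
tool_rot: [0.0, 0.841, 0.541, -0.001]
contact_force: [-6.5, -1.3, 7.5]
gripper_width: 0.493
grasp_force: 80.2
```

```bash
python3 s.py
```

```text
26.40 yaw 1.1429 Tz 0.1589 j7 0.183 F [-6.4594 -1.3063  7.5327] w 0.493
```

>>> apply_moves(deltas=[[1,[0,0,0],0.0046],[1,[0,0,0],0.0092],[1,[0,0,0],0.0138]])

```text
t: 26.7
eef_pos: [0.5954, -0.0049, 0.0978]
tool_rot: [0.0, 0.864, 0.504, -0.002]
contact_force: [-7.7, -0.9, 8.5]
gripper_width: 0.499
grasp_force: 80.2
```

```bash
python3 s.py;python3 -c "
from h import *
print(bot.get_obs()['q'],bot.get_obs()['joint_torque'],bot.get_obs()['joint_vel'])"
```

```text
26.70 yaw 1.0562 Tz 0.1329 j7 0.173 F [-7.6843 -0.9172  8.5342] w 0.499
[ 0.1707  0.5291 -0.3525  1.8409  0.2431  0.8166 -0.82  ] [ -0.6641 -51.8546  -4.5459 -23.9702   0.0338  -2.2714   0.1731] [-0.052  -0.0103  0.0683  0.0042 -0.0464 -0.0098 -0.2476]
```

>>> apply_moves(deltas=[[1,[0,0,0],0.0046],[1,[0,0,0],0.0092],[1,[0,0,0],0.0138]])

```text
t: 27.0
eef_pos: [0.5953, -0.0049, 0.0978]
tool_rot: [0.0, 0.885, 0.466, -0.002]
contact_force: [-7.1, -1.4, 8.5]
gripper_width: 0.492
grasp_force: 80.3
```

```bash
python3 s.py;python3 -c "
from h import *
print(bot.get_obs()['q'],bot.get_obs()['joint_torque'],bot.get_obs()['joint_vel'])"
```

```text
27.00 yaw 0.9696 Tz 0.1245 j7 0.163 F [-7.1432 -1.3821  8.5362] w 0.492
[ 0.1551  0.5261 -0.3317  1.8421  0.2286  0.8135 -0.8946] [ -0.6037 -51.783   -4.1797 -24.0563   0.0359  -2.3308   0.1634] [-0.0514 -0.0086  0.0678  0.0032 -0.0494 -0.0109 -0.2467]
```

>>> apply_moves(deltas=[[1,[0,0,0],0.0046],[1,[0,0,0],0.0092],[1,[0,0,0],0.0138],[1,[0,0,0],0.0184]])

```text
t: 27.4
eef_pos: [0.5952, -0.0048, 0.0978]
tool_rot: [0.0, 0.91, 0.414, -0.002]
contact_force: [-8.3, -1.3, 8.7]
gripper_width: 0.492
grasp_force: 80.4
```

```bash
python3 s.py
```

```text
27.40 yaw 0.8541 Tz 0.1481 j7 0.150 F [-8.2753 -1.3306  8.6537] w 0.492
```

>>> apply_moves(deltas=[[1,[0,0,0],0.0046],[1,[0,0,0],0.0092],[1,[0,0,0],0.0138],[1,[0,0,0],0.0184]])

```text
t: 27.8
eef_pos: [0.5951, -0.0047, 0.0978]
tool_rot: [0.0, 0.933, 0.361, -0.002]
contact_force: [-7.3, -1.7, 9.6]
gripper_width: 0.49
grasp_force: 80.5
```

```bash
python3 s.py
```

```text
27.80 yaw 0.7386 Tz 0.1833 j7 0.137 F [-7.2954 -1.6796  9.6148] w 0.490
```

>>> apply_moves(deltas=[[1,[0,0,0],0.003],[1,[0,0,0],0.003],[0.4,[0,0,0],0.003],[0.25,[0,0,0],0.003],[0.2,[0,0,0],0.003],[0.2,[0,0,0],0.003],[0.2,[0,0,-0.08],0.003],[0.2,[0,0,-0.18],0.003],[0.2,[0,0,-0.25],0.003],[0.2,[0,0,-0.25],0.003]])

```text
t: 28.8
eef_pos: [0.5984, -0.004, 0.1491]
tool_rot: [0.001, 0.936, 0.353, 0.002]
contact_force: [-0.1, -0.8, -1.2]
gripper_width: 0.801
grasp_force: 0.0
```

```bash
python3 -c "
from h import *
import pickle
tgt([.5957,-.0045,.0965],.72+np.pi/2)
o=bot.get_obs();p=bot.read_camera('wrist');pickle.dump((o,p),open('w8.pkl','wb'))
hsv=cv2.cvtColor(np.ascontiguousarray(p['color'][:,:,::-1]),cv2.COLOR_BGR2HSV)
m=cv2.inRange(hsv,(12,100,40),(35,255,255));m[:150]=0;m[300:]=0;m[:,:200]=0;m[:,360:]=0
for c in cv2.findContours(m,0,2)[0]:
    if cv2.contourArea(c)>60: print(cv2.contourArea(c),cv2.boundingRect(c),cv2.minAreaRect(c))
"
```

```text
t 28.8 at [ 0.5984 -0.004   0.1491] yaw 0.7206 axis [ 0.0043  0.0003 -1.    ] shift [-0.0129 -0.0078  0.2628] turn -0.2498980830119632 q7 -1.0863218855340786 F [-0.0516 -0.7861 -1.217 ] T [-0.0308  0.0249 -0.0079] w 0.8006275092380721 g 0.0
2922.0 (234, 216, 83, 59) ((275.2959899902344, 244.78282165527344), (82.12018585205078, 57.579837799072266), 0.8184555172920227)
```

>>> apply_moves(deltas=[[0.3,[-0.013,-0.008,0],-0.0235],[0.4,[-0.013,-0.008,0],-0.047],[0.5,[-0.013,-0.008,0],-0.0705],[0.5,[-0.013,-0.008,0],-0.094],[0.5,[-0.013,-0.008,0],-0.1175],[0.5,[-0.013,-0.008,0],-0.141],[0.5,[-0.013,-0.008,0],-0.1645],[0.5,[-0.013,-0.008,0],-0.188],[0.5,[-0.013,-0.008,0],-0.2115],[0.5,[-0.013,-0.008,0],-0.235],[0.5,[-0.013,-0.008,0],-0.25],[0.5,[-0.013,-0.008,0],-0.25]])

```text
t: 30.05
eef_pos: [0.5931, -0.0049, 0.1456]
tool_rot: [-0.001, 0.412, 0.911, -0.0]
contact_force: [0.1, -1.0, -0.2]
gripper_width: 0.499
grasp_force: 0.0
```

>>> apply_moves(deltas=[[0.5,[0,0,0],0],[0.5,[0,0,0],0]])

```text
t: 30.25
eef_pos: [0.5936, -0.0047, 0.1465]
tool_rot: [-0.0, 0.413, 0.911, -0.0]
contact_force: [-0.7, 0.6, -0.4]
gripper_width: 0.5
grasp_force: 0.0
```

```bash
python3 -c "
from h import *
tgt([.5957,-.0045,.0965],.72+np.pi/2)
o=bot.get_obs();p=bot.read_camera('wrist')
hsv=cv2.cvtColor(np.ascontiguousarray(p['color'][:,:,::-1]),cv2.COLOR_BGR2HSV)
m=cv2.inRange(hsv,(12,100,40),(35,255,255));m[:150]=0;m[300:]=0;m[:,:200]=0;m[:,360:]=0
for c in cv2.findContours(m,0,2)[0]:
    if cv2.contourArea(c)>40: print(cv2.contourArea(c),cv2.boundingRect(c),cv2.minAreaRect(c))
# wing lower part: rows below 245: left/right edges
for r in range(240,300,6):
    xs=np.nonzero(m[r])[0]
    if len(xs): print(r,xs.min(),xs.max(),pix2world(p,[(xs.min(),r),(xs.max()+1,r)],.123,o)@rot(o['tool_rot']).as_matrix()[:,1]-o['eef_pos']@rot(o['tool_rot']).as_matrix()[:,1])
"
```

```text
t 30.25 at [ 0.5936 -0.0047  0.1465] yaw 2.2896 axis [-0.0006  0.     -1.    ] shift [-0.0062  0.0088  0.2499] turn -0.00019253874408630764 q7 0.30765871447439164 F [-0.7405  0.6018 -0.4406] T [-0.0134  0.0335 -0.0463] w 0.49980222674387204 g 0.0
449.0 (275, 263, 15, 37) ((282.0, 281.0), (36.0, 14.0), 90.0)
1284.5 (262, 210, 40, 50) ((281.917236328125, 234.99307250976562), (44.511295318603516, 40.048423767089844), 49.76364517211914)
240 264 300 [-0.0068  0.0117]
246 267 296 [-0.0054  0.0098]
252 273 290 [-0.0024  0.0068]
258 276 288 [-0.0008  0.0058]
264 276 288 [-0.0009  0.0058]
270 275 288 [-0.0014  0.0059]
276 275 288 [-0.0014  0.0059]
282 275 289 [-0.0014  0.0065]
288 275 289 [-0.0014  0.0065]
294 275 289 [-0.0015  0.0065]
```

>>> apply_moves(deltas=[[0.5,[-0.006,0.01,0.03],0],[0.5,[-0.006,0.01,0.08],0],[0.5,[-0.006,0.01,0.14],0],[0.5,[-0.006,0.01,0.19],0],[0.5,[-0.006,0.01,0.23],0],[0.5,[-0.006,0.01,0.25],0],[0.6,[-0.006,0.01,0.25],0],[0.7,[-0.006,0.01,0.25],0],[0.8,[-0.006,0.01,0.25],0],[1,[-0.006,0.01,0.25],0],[1,[-0.006,0.01,0.25],0],[1,[-0.006,0.01,0.25],0]], squeeze=60)

```text
t: 31.5
eef_pos: [0.5962, -0.0045, 0.0975]
tool_rot: [0.0, 0.412, 0.911, -0.0]
contact_force: [-2.4, -0.3, 6.8]
gripper_width: 0.08
grasp_force: 59.0
```

```bash
python3 -c "
from h import *
tq(3)"
```

```text
n 3 t 31.65 Tz each [0.0176 0.0204 0.0535 0.0434] first3 0.03049318978790676
j7 [-0.022  -0.0227 -0.0227 -0.0228]
mean [-2.5739 -0.739   6.4202 -0.194   0.5309  0.0337 -0.0226  2.2913] sem 0.0075848680991802845 pos [ 0.5962 -0.0045  0.0975] w 0.07649069296270747 g 59.01247680187225 q [0.356  0.2676]
```

>>> apply_moves(deltas=[[1,[0,0,0],0.0046],[1,[0,0,0],0.0092],[1,[0,0,0],0.0138]])

```text
t: 31.95
eef_pos: [0.5962, -0.0045, 0.0976]
tool_rot: [0.0, 0.452, 0.892, -0.0]
contact_force: [-2.2, -0.5, 7.2]
gripper_width: 0.077
grasp_force: 59.1
```

```bash
python3 s.py;python3 -c "
from h import *
print(bot.get_obs()['joint_vel'])"
```

```text
31.95 yaw 2.2039 Tz 0.1684 j7 0.130 F [-2.2    -0.4911  7.1646] w 0.077
[-0.0476 -0.0153  0.0663  0.0035 -0.045  -0.0161 -0.2473]
```

>>> apply_moves(deltas=[[1,[0,0,0],0.0046],[1,[0,0,0],0.0092]])

```text
t: 32.15
eef_pos: [0.5961, -0.0046, 0.0975]
tool_rot: [0.0, 0.477, 0.879, -0.0]
contact_force: [-2.4, -1.1, 6.1]
gripper_width: 0.085
grasp_force: 59.1
```

```bash
python3 s.py;python3 -c "
from h import *
print(bot.get_obs()['joint_vel'])"
```

```text
32.15 yaw 2.1461 Tz 0.2570 j7 0.123 F [-2.3767 -1.1259  6.0744] w 0.085
[-0.0479 -0.0164  0.0657  0.0058 -0.0484 -0.0165 -0.2486]
```

>>> apply_moves(deltas=[[1,[0,0,0],0.0046],[1,[0,0,0],0.0092],[1,[0,0,0],0.0138]])

```text
t: 32.45
eef_pos: [0.5961, -0.0046, 0.0975]
tool_rot: [0.0, 0.515, 0.857, -0.0]
contact_force: [-2.9, -1.8, 6.3]
gripper_width: 0.08
grasp_force: 59.2
```

```bash
python3 s.py
```

```text
32.45 yaw 2.0594 Tz 0.2031 j7 0.112 F [-2.9166 -1.8215  6.3043] w 0.080
```

>>> apply_moves(deltas=[[1,[0,0,0],0.0046],[1,[0,0,0],0.0092],[1,[0,0,0],0.0138]])

```text
t: 32.75
eef_pos: [0.596, -0.0046, 0.0975]
tool_rot: [0.0, 0.552, 0.834, -0.0]
contact_force: [-2.0, -1.6, 7.7]
gripper_width: 0.075
grasp_force: 59.2
```

```bash
python3 s.py
```

```text
32.75 yaw 1.9727 Tz 0.1893 j7 0.102 F [-1.9827 -1.5873  7.6543] w 0.075
```

>>> apply_moves(deltas=[[1,[0,0,0],0],[1,[0,0,0],0],[0.8,[0,0,0],0],[0.6,[0,0,0],0],[0.5,[0,0,0],0],[0.5,[0,0,0],0],[0.5,[0,0,-0.1],0],[0.5,[0,0,-0.25],0],[0.5,[0,0,-0.45],0],[0.5,[0,0,-0.6],0],[0.5,[0,0,-0.6],0],[0.5,[0,0,-0.6],0]])

```text
t: 33.95
eef_pos: [0.5964, -0.0043, 0.2174]
tool_rot: [0.001, 0.551, 0.834, 0.0]
contact_force: [-0.4, -0.3, -1.1]
gripper_width: 0.5
grasp_force: 0.0
```

```bash
python3 -c "
from h import *
tgt([.5957,-.0045,.2],1.97)
o=bot.get_obs();p=bot.read_camera('wrist');import pickle;pickle.dump((o,p),open('w9.pkl','wb'))
hsv=cv2.cvtColor(np.ascontiguousarray(p['color'][:,:,::-1]),cv2.COLOR_BGR2HSV)
m=cv2.inRange(hsv,(100,120,40),(130,255,255))
a=np.array([.597,-.0045]);c,s=np.cos(-.062),np.sin(-.062)
for k in cv2.findContours(m,0,2)[0]:
    if cv2.contourArea(k)>80:
        M=cv2.moments(k);uv=(M['m10']/M['m00'],M['m01']/M['m00']);w=pix2world(p,uv,.035,o)[0];d=w[:2]-a
        print(cv2.contourArea(k),uv,w,'press',d[0]*c+d[1]*s,-d[0]*s+d[1]*c)
"
```

```text
t 33.95 at [ 0.5964 -0.0043  0.2174] yaw 1.9734 axis [ 0.0014 -0.0002 -1.    ] shift [ 0.0006 -0.0035  0.0871] turn 0.0005399148626840843 q7 0.07784167323797542 F [-0.3848 -0.3101 -1.0633] T [ 0.0352 -0.0221 -0.0087] w 0.5004564157464382 g 0.0
429.5 (260.6185487000388, 221.88513775708185) [ 0.5947 -0.0417  0.035 ] press 4.108752017666214e-05 -0.03725751972429289
104.5 (263.92503987240826, 179.38277511961724) [ 0.5818 -0.0017  0.035 ] press -0.015325709908933774 0.0018340291625442635
1225.5 (294.4184686522508, 167.65605875153) [0.6034 0.0194 0.035 ] press 0.004883551675866882 0.02421484977338939
448.5 (192.05871423262727, 145.45893719806762) [0.51   0.0021 0.035 ] press -0.08724347698976133 0.0012285741851961688
```

```bash
python3 -c "
from station import bot
print(bot.hand_in())"
```

```text
the job is handed in; nothing more can be done
None
```

I slid the cassette home against the back stop and let go. I then tightened the wing nut to about 0.22 N m, an estimated 36–38 N on the foot, and handed the job in with the arm clear at about 34 s. The hand-in returned no verdict.

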